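Load the parts tray into the watch tester the right way round

ROBOT

A 6-joint arm with a two-finger parallel gripper is mounted at the origin on the work surface. World frame = base frame: x ahead of the robot, y to its left, z up, the work surface at z = 0. Lengths are in m, angles in degrees, forces in N, time in s.
With the tool pointing down it reaches from about 0.4 to 0.825 m from the base axis. Payload 7 kg.
Tool frame: the origin (TCP) lies at the very end of the fingers, on their centre line; the grasp point (between the pads) lies 19 mm behind it; z points along the fingers, y is the direction in which the jaws open and shut (so a half turn about z gives the same grasp; the last joint's range is limited). The gripper opens to 88 mm and grips with 3 to 60 N. Pads are 19 mm wide; open, the fingers measure 130 mm over their backs; the gripper's body (78 mm by 193 mm) begins 47 mm behind the grasp point.
Start: joints at [-56.259, 20.546, 0.682, 0, -70.136, -16.507], TCP at [0.2, -0.645, 0.227] pointing down, gripper open.
Joint ranges: [-176.03, 176.03], [-82.01, 121.73], [-58.28, 71.71], [-173.87, 95.51], [-174.79, -0.11], [-173.66, 173.66]. Speed limits (degrees/s): [136.94, 136.94, 172.46, 180, 180, 180].

INTERFACE

Orientations are given as [roll, pitch, yaw] about the fixed x, y, z axes, in that order (R = Rz(yaw) Ry(pitch) Rx(roll)).
In Python, from plant import telemetry, optics, ctrl gives the robot as it stands.
- The arm moves only by the tool servo_tool, never from a script. Its argument "rows" is a list of rows, each a list of 3 entries, a list of its own where there are three numbers: the shift along the tool's x, y, z in m, then the turn, a rotation vector about the tool's x, y, z in units of 6 degrees (1.0 is 6 degrees), then the closure, from 0 (fully open) to 1 (shut). A call has 1 to 20 rows; each row shifts and turns the commanded pose from where the row before left it, along the tool's axes as they then stand; what a row does not reach is not made up. A row lasts 1/12 s, in which the tool goes at most 41.7 mm and 7.16 degrees, less where a joint would pass 70% of its speed; a pose out of reach is approached as far as the arm can. A call is refused whole if a number of a shift passes 0.0417 or a number of a turn 1, either way. A call with a gripper value outside its range is refused whole. The fingers move at their own pace and stop on an object; the grip force is fixed at half the most. Time passes only in rows, so rows that do not move let the fingers close. It gives the time, the measured TCP pose, the force and the opening at its end, in the units of the state.
- telemetry.get_obs(): the state, without advancing time (a new reading comes with each control period).
- optics.snapshot(name): name is "side" or "top"; returns the picture (420x560x3 uint8, red, green, blue); there is no depth.
- optics.camera_info(name): a dict with "mtx" (3x3 intrinsics, pixels), "D" ([k1, k2, p1, p2, k3] as OpenCV has them; the pictures are not rectified), "rvec" (rotation vector, rad) and "tvec" (3), from world to camera coordinates, as OpenCV has them. Camera axes: x right, y down, z forward; pixel columns grow to the right and rows downward; lengths in m; the calibration is good to about 2 mm. A picture is of the moment at which its call begins. camera_info takes no time and is no camera call.
- ctrl.close_job(): hands the job in, once; it reports no verdict.
The state is a dict: "clock": time; "joint_pos": joint angles; "qvel": joint speeds; "tau": joint torques, N m; "tool_pos": TCP position; "orientation": TCP orientation; "force": force on the tool from outside, world axes, zero at the start; "moment": the same for the moment, N m; "opening": finger opening in m.
Only numpy, scipy, OpenCV 4.12 (cv2) and the standard library are available. Lean on these libraries where they do the work, as an engineer would, in place of code of your own. Each camera call takes 0.05 s, during which the arm holds its last target.

TASK

The green-lined parts tray on the watchmaker's bench lies the wrong way round for the tester. Turn it end for end and slide it along the bench, narrow end first, under the lips of the tester's guide rails until its wide brass front plate is up against the rail ends; keep it upright, and let go of it. Leave the red-lined tray and the watch on its stand where they are.

Things in the scene. Friction and masses are not known exactly. Their poses are not given: they have to be found in the camera images.
- tray_knob (a point): Green-lined grey tray: centre of its black 24 mm square knob (sides along x, y; 32 mm tall; grip from above), 64 mm above the underside, on a 14 mm stem at the middle of the 120 x 70 x 18 mm (x, y, z) body. +x points to the narrow end at x = 60. The other end has a brass front plate 124 wide, 42 high, x -60 to -68, at first roughly towards the tester. 0.3 kg. z up.
- rail_mouth (a point): Middle of the mouth of the blue tester's two fixed aluminium rails, at bench height; +x points into them, z up. Rails: x 0 to 140 mm, 90 apart inside, 10 thick, 34 high; lips on top leave 30 mm height below them and a 60 mm gap between. Floor: the bare bench. The tester (52 high, 150 wide) follows at x 140 to 250. Fully home, the brass plate touches the rail ends and the knob is at x = 60.
- spare_knob (a point): Centre of the knob of the red-lined parts tray, otherwise the same tray in every size, with the same axes. To be left alone.
- watch_mid (a point): Steel wristwatch round a black cushion on a small wooden stand, loose on the bench, 89 mm high, foot 80 mm across; this point is on its axis 45 mm above the bench. To be left alone.
Mind the look-alikes: they are no part of the job. What is shaped like the part that bears tray_knob but blue is not meant.

How it is judged:
By the outcome, as a careful person would: the job done as asked, in the order asked, and still so for the second after the job is handed in, with the robot touching nothing.
It also fails if it takes over 38 s, if anything falls off the work surface, if the arm or the gripper's body presses on something with over 40 N, if the wrist force passes 120 N, or if a joint passes its speed limit or range.

## Working session

There is one attempt and no reset: what is moved stays moved. The work goes in short steps, Python scripts to look and compute and a tool call to move; the robot and the scene stay as the last step left them, time stands still between calls to the robot, and variables do not carry over. Pictures are saved under pics/ and viewed, and the job is handed in when it is done.

Besides the shell and the picture viewer there is one more tool, called as name([rows], argument=value, ...), one row to a line, values as JSON. servo_tool: Moves the arm, as the interface text tells. Its arguments: {"type":"object","properties":{"rows":{"type":"array"}},"required":["rows"]}

```bash
mkdir -p pics; ls; python3 - <<'E'
from plant import telemetry, optics, ctrl
import cv2
for n in("top","side"):
    i=optics.snapshot(n); cv2.imwrite(f"pics/{n}0.png",i[:,:,::-1])
    c=optics.camera_info(n); print(n,c)
print(telemetry.get_obs())
E
```

```text
pics
top {'mtx': array([[437.57227491,   0.        , 277.58653868],
       [  0.        , 437.57227491, 213.06071698],
       [  0.        ,   0.        ,   1.        ]]), 'D': array([-0.0507423,  0.       ,  0.       ,  0.       ,  0.       ]), 'rvec': array([ 2.15836799, -2.20898701,  0.05054377]), 'tvec': array([0.04981432, 0.47130311, 0.9979757 ])}
side {'mtx': array([[460.10038564,   0.        , 279.17447436],
       [  0.        , 460.10038564, 203.16583517],
       [  0.        ,   0.        ,   1.        ]]), 'D': array([-0.14717173,  0.        ,  0.        ,  0.        ,  0.        ]), 'rvec': array([ 0.4515763 , -2.53894035,  1.48014774]), 'tvec': array([0.45692037, 0.13864688, 0.95179629])}
{'clock': 0.1, 'joint_pos': array([-5.62607176e+01,  2.05895686e+01,  6.37372631e-01, -1.80166323e-02,
       -7.01368458e+01, -1.65072500e+01]), 'qvel': array([ 0.06067328, -0.25879809,  0.15408709,  0.04279533,  0.03994158,
        0.05337078]), 'tau': array([-1.43507634e-03, -5.84161806e+01,  2.93752187e+01,  7.01548889e+00,
        1.02209556e-02, -3.28755220e-05]), 'tool_pos': array([ 0.19980106, -0.64427079,  0.22567771]), 'orientation': array([ 1.79909815e+02, -9.06304520e-03, -1.62774095e+02]), 'force': array([-0.11162368, -0.25202469,  0.43999904]), 'moment': array([ 0.01234599,  0.01479602, -0.02398891]), 'opening': 0.08780902288246814}
```

View pics/top0.png

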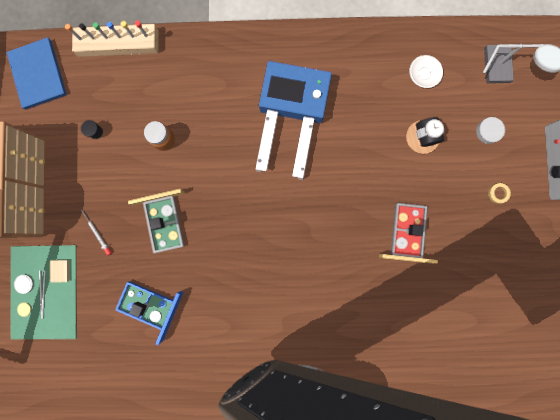

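View pics/side0.png

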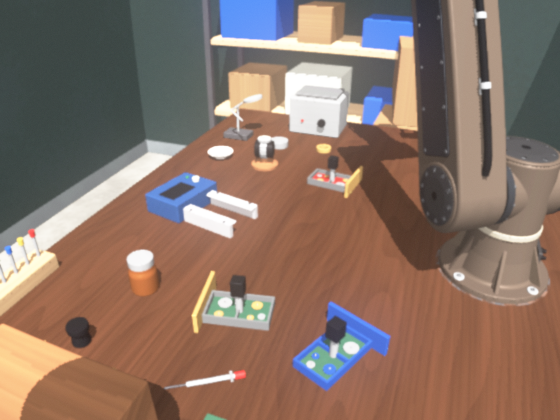

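```bash
python3 - <<'E'
import cv2,numpy as np
t=cv2.imread("pics/top0.png");s=cv2.imread("pics/side0.png")
a=cv2.resize(t[180:350,100:200],None,fx=4.7/1.4,fy=4.7/1.4,interpolation=3)
a=cv2.resize(t[180:265,115:200],None,fx=7,fy=7,interpolation=3); cv2.imwrite("pics/c1.png",a)
a=cv2.resize(t[55:185,245:345],None,fx=4.5,fy=4.5,interpolation=3); cv2.imwrite("pics/c2.png",a)
a=cv2.resize(s[265:395,185:395],None,fx=3.8,fy=3.8,interpolation=3); cv2.imwrite("pics/c3.png",a)
a=cv2.resize(s[165:245,140:270],None,fx=6,fy=6,interpolation=3); cv2.imwrite("pics/c4.png",a)
E
```

```text
(no output)
```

View pics/c1.png

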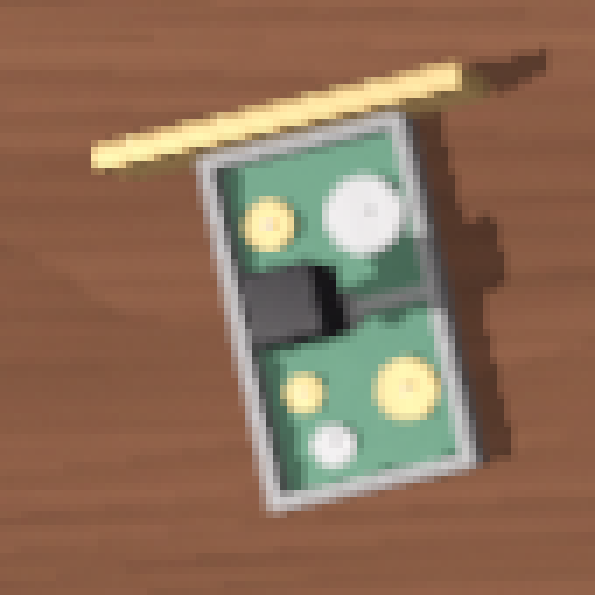

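View pics/c2.png

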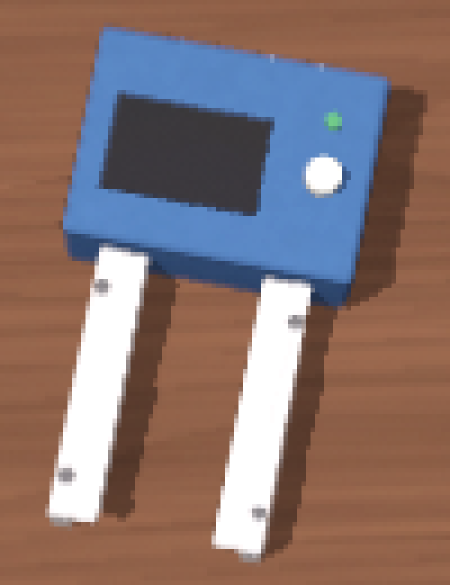

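View pics/c3.png

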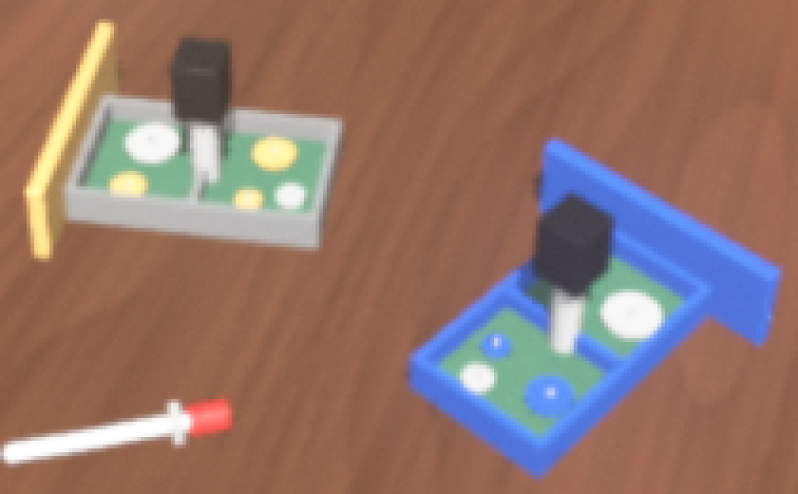

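View pics/c4.png

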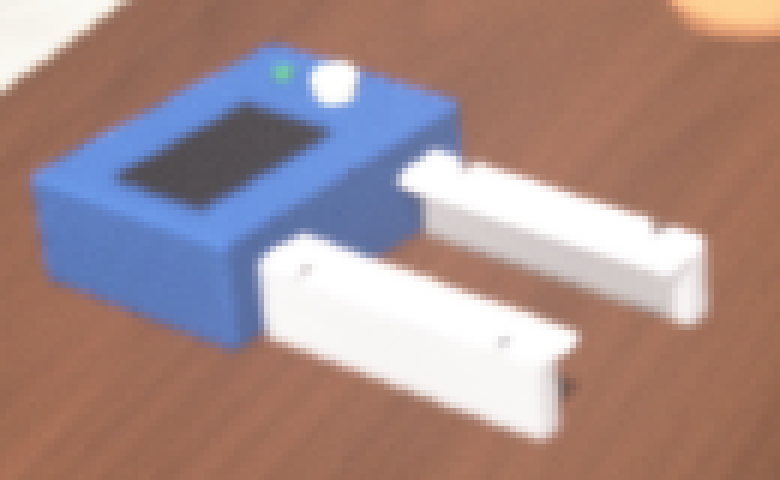

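```bash
cat > h.py <<'E'
import numpy as np, cv2
from scipy.optimize import least_squares
from plant import optics
CI={n:optics.camera_info(n) for n in("top","side")}
def proj(n,P):
    c=CI[n]; return cv2.projectPoints(np.array(P,float).reshape(-1,1,3),c["rvec"],c["tvec"],c["mtx"],c["D"])[0].reshape(-1,2)
def unc(p,x0,y0,s): return [x0+(p[0]+.5)/s-.5, y0+(p[1]+.5)/s-.5]
def fit(obs,g):
    # obs: (cam,[local mm],[px]); planar pose x,y,yaw
    def r(v,full=False):
        c,s=np.cos(v[2]),np.sin(v[2]); out=[]
        for cam,l,p in obs:
            x,y,z=np.array(l)/1000
            out.append(proj(cam,[[v[0]+c*x-s*y,v[1]+s*x+c*y,z]])[0]-p)
        return np.array(out) if full else np.ravel(out)
    q=least_squares(r,g,loss="soft_l1")
    return q.x,r(q.x,True)
E
cat > m.py <<'E'
from h import *
T=[]
for l,p in [((-60,-35,18),(200,158)),((-60,35,18),(405,113)),((60,-35,18),(270,510)),((60,35,18),(475,465)),((-68,-62,42),(92,147)),((-68,62,42),(460,64)),((-60,62,42),(463,88)),((-60,-62,42),(92,170)),((-12,-12,80),(240,277)),((12,-12,80),(252,345)),((12,12,80),(322,333)),((-12,12,80),(313,265))]: T.append(("top",l,unc(p,115,180,7)))
for l,p in [((60,-35,18),(318,222)),((60,35,18),(341,122)),((-68,-62,42),(30,190)),((-68,62,42),(103,22)),((-60,-62,42),(43,195)),((-60,-62,0),(43,256)),((0,0,80),(203,53))]: T.append(("side",l,unc(p,185,265,3.8)))
R=[]
for l,p in [((0,55,34),(50,518)),((0,30,34),(98,521)),((140,55,34),(98,247)),((140,30,34),(148,255)),((0,-30,34),(214,545)),((0,-55,34),(262,553)),((140,-30,34),(262,280)),((140,-55,34),(310,285)),((140,75,52),(65,232)),((140,-75,52),(350,282)),((250,75,52),(103,27)),((250,-75,52),(387,78))]: R.append(("top",l,unc(p,245,55,4.5)))
for l,p in [((0,55,34),(557,355)),((140,75,0),(235,350)),((140,75,52),(232,245)),((140,-75,52),(458,103)),((250,75,52),(33,180)),((250,-75,52),(275,45)),((0,-30,34),(668,275)),((0,-55,34),(705,238))]: R.append(("side",l,unc(p,140,165,6)))
np.set_printoptions(precision=2,suppress=True)
for O,g in((T,[.55,.3,3.1]),(R,[.6,0,0])):
  for sub in (O,[o for o in O if o[0]=="top"],[o for o in O if o[0]=="side"]):
    v,e=fit(sub,g); print(np.round(v[:2],4),np.degrees(v[2]))
    if sub is O: print(e.T)
E
python3 m.py
```

```text
[0.45 0.31] 191.04123681858326
[[ 0.   -0.17  0.05  0.13 -0.05  0.14  0.4   0.62 -0.38  0.05  0.73 -0.15
  -0.05  0.47 -1.41 -0.52 -0.32  1.94 -0.51]
 [ 0.08  0.05  0.28  0.29 -0.1   0.02  0.01  0.03 -0.18  0.86  0.22 -0.82
   0.12 -0.02  0.1  -0.   -0.62  1.    0.37]]
[0.45 0.31] 191.07694059916864
[0.45 0.31] 190.9183700291345
[0.56 0.03] -11.694758662583638
[[-0.08  0.    0.41 -0.06  0.07  0.2   0.22  0.24 -1.22  0.6  -0.83  0.64
  -2.49  0.28 -1.46  0.6  -1.1  -0.84  0.49  0.19]
 [-0.48  0.78  0.66  0.75  0.09  0.25 -0.31  0.48  0.16  0.5  -0.41 -0.58
   1.34  1.14 -0.13 -0.91 -1.17 -1.03 -1.44  0.32]]
[0.56 0.03] -11.788024306078938
[0.56 0.03] -11.105466293750661
```

```bash
sed -i 's/print(np.round(v\[:2\],4)/print((v[:2]*1000).round(1).tolist()/' m.py; python3 m.py | grep -v '\[\[' | grep ,
```

```text
[452.6, 305.8] 191.04123681858326
[452.8, 306.1] 191.07694059916864
[452.5, 305.4] 190.9183700291345
[561.5, 32.6] -11.694758662583638
[562.0, 32.9] -11.788024306078938
[559.9, 31.5] -11.105466293750661
```

```bash
cat > g.py <<'E'
import numpy as np,sys
from plant import telemetry
def tool(d,yaw):
    c,s=np.cos(np.radians(yaw)),np.sin(np.radians(yaw))
    return np.array([c*d[0]+s*d[1], s*d[0]-c*d[1], -d[2]])
def to(x,y,z,yaw=None):
    o=telemetry.get_obs(); p=o["tool_pos"]; w=o["orientation"]
    d=np.array([x,y,z])-p
    print("t",round(o["clock"],2),"pos",p.round(4),"rpy",w.round(2),"F",o["force"].round(1),"open",round(o["opening"],4),"j",o["joint_pos"].round(1))
    print("tool shift mm",(tool(d,w[2])*1000).round(1), "turn units", None if yaw is None else round(-((yaw-w[2]+180)%360-180)/6,3))
if __name__=="__main__": to(*map(float,sys.argv[1:]))
E
python3 g.py .58 -.15 .2 -169
```

```text
t 0.1 pos [ 0.1998 -0.6443  0.2257] rpy [ 1.7991e+02 -1.0000e-02 -1.6277e+02] F [-0.1 -0.3  0.4] open 0.0878 j [-56.3  20.6   0.6  -0.  -70.1 -16.5]
tool shift mm [-509.5  359.5   25.7] turn units 1.038
```

servo_tool([
  [[-0.014, 0.01, 0], [0, 0, 0], 0],
  [[-0.028, 0.02, 0.001], [0, 0, 0], 0],
  [[-0.028, 0.02, 0.001], [0, 0, 0], 0],
  [[-0.028, 0.02, 0.001], [0, 0, 0], 0],
  [[-0.028, 0.02, 0.001], [0, 0, 0], 0],
  [[-0.028, 0.02, 0.001], [0, 0, 0], 0],
  [[-0.028, 0.02, 0.001], [0, 0, 0], 0],
  [[-0.028, 0.02, 0.001], [0, 0, 0], 0],
  [[-0.028, 0.02, 0.001], [0, 0, 0], 0],
  [[-0.028, 0.02, 0.001], [0, 0, 0], 0],
  [[-0.028, 0.02, 0.001], [0, 0, 0], 0],
  [[-0.028, 0.02, 0.001], [0, 0, 0], 0],
  [[-0.028, 0.02, 0.001], [0, 0, 0], 0],
  [[-0.028, 0.02, 0.001], [0, 0, 0], 0],
  [[-0.028, 0.02, 0.001], [0, 0, 0], 0],
  [[-0.028, 0.02, 0.001], [0, 0, 0], 0],
  [[-0.028, 0.02, 0.001], [0, 0, 0], 0],
  [[-0.028, 0.02, 0.001], [0, 0, 0], 0],
  [[-0.014, 0.01, 0], [0, 0, 0], 0],
])

```text
clock: 1.68
tool_pos: [0.5763, -0.1487, 0.2089]
orientation: [180.0, -0.0, -162.7]
force: [0.6, -0.6, -0.1]
opening: 0.0877
```

```bash
python3 g.py .4526 .3058 .13 -169
```

```text
t 1.68 pos [ 0.5763 -0.1487  0.2089] rpy [ 1.7998e+02 -2.0000e-02 -1.6267e+02] F [ 0.6 -0.6 -0.1] open 0.0877 j [  4.3  13.8 -11.2  -0.  -65.  -77. ]
tool shift mm [-17.4 470.7  78.9] turn units 1.056
```

servo_tool([
  [[0, 0.014, 0], [0, 0, 0], 0],
  [[-0.001, 0.026, 0.002], [0, 0, 0], 0],
  [[-0.001, 0.026, 0.002], [0, 0, 0], 0],
  [[-0.001, 0.026, 0.004], [0, 0, 0], 0],
  [[-0.001, 0.026, 0.004], [0, 0, 0], 0],
  [[-0.001, 0.026, 0.005], [0, 0, 0], 0],
  [[-0.001, 0.026, 0.005], [0, 0, 0], 0],
  [[-0.001, 0.026, 0.005], [0, 0, 0], 0],
  [[-0.001, 0.026, 0.005], [0, 0, 0], 0],
  [[-0.001, 0.026, 0.005], [0, 0, 0], 0],
  [[-0.001, 0.026, 0.005], [0, 0, 0], 0],
  [[-0.001, 0.026, 0.005], [0, 0, 0], 0],
  [[-0.001, 0.026, 0.005], [0, 0, 0], 0],
  [[-0.001, 0.026, 0.005], [0, 0, 0], 0],
  [[-0.001, 0.026, 0.005], [0, 0, 0], 0],
  [[-0.001, 0.026, 0.005], [0, 0, 0], 0],
  [[-0.001, 0.026, 0.005], [0, 0, 0], 0],
  [[-0.001, 0.026, 0.005], [0, 0, 0], 0],
  [[0, 0.014, 0.003], [0, 0, 0.5], 0],
  [[0, 0, 0], [0, 0, 0.53], 0],
])

```text
clock: 3.35
tool_pos: [0.4506, 0.304, 0.1287]
orientation: [-180.0, -0.1, -169.0]
force: [0.3, -0.3, 0.2]
opening: 0.0875
```

```bash
python3 g.py .4526 .3058 .13 -169; python3 - <<'E'
from plant import optics
import cv2
t=optics.snapshot("side")[:,:,::-1]; cv2.imwrite("pics/s1.png",t)
E
```

```text
t 3.35 pos [0.4506 0.304  0.1287] rpy [-1.7997e+02 -5.0000e-02 -1.6898e+02] F [ 0.3 -0.3  0.2] open 0.0875 j [  54.7   13.2  -23.6   -0.   -53.3 -133.6]
tool shift mm [-2.3  1.4 -1.3] turn units 0.004
```

View pics/s1.png

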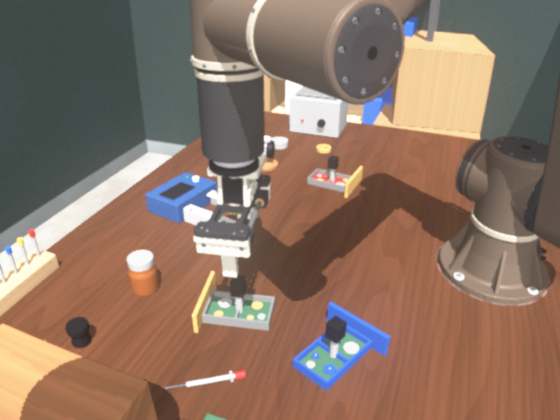

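The gripper hangs over the green-lined, brass-plated grey tray (knob at 237,290). The blue tray at (338,345) is the look-alike and the red-lined one is at (332,180). I'm going down on the green one.

servo_tool([
  [[-0.002, 0.001, 0.01], [0, 0, 0], 0],
  [[0, 0, 0.015], [0, 0, 0], 0],
  [[0, 0, 0.015], [0, 0, 0], 0],
  [[0, 0, 0.015], [0, 0, 0], 0],
  [[0, 0, 0.015], [0, 0, 0], 0],
  [[0, 0, 0.009], [0, 0, 0], 0],
  [[0, 0, 0.002], [0, 0, 0], 0],
  [[0, 0, 0], [0, 0, 0], 0],
])

```text
clock: 4.07
tool_pos: [0.4534, 0.303, 0.0479]
orientation: [-179.9, -0.1, -168.9]
force: [0.3, -0.8, 0.6]
opening: 0.0877
```

```bash
python3 g.py .4526 .3058 .048 -169
```

```text
t 4.07 pos [0.4534 0.303  0.0479] rpy [-1.7994e+02 -6.0000e-02 -1.6894e+02] F [ 0.3 -0.8  0.6] open 0.0877 j [  54.3   19.1  -28.3    0.   -42.7 -133.3]
tool shift mm [ 0.2  2.9 -0.1] turn units 0.011
```

servo_tool([
  [[0, 0.002, 0], [0, 0, 0], 0],
  [[0, 0, 0], [0, 0, 0], 0.4],
  [[0, 0, 0], [0, 0, 0], 0.8],
  [[0, 0, 0], [0, 0, 0], 1],
  [[0, 0, 0], [0, 0, 0], 1],
  [[0, 0, 0], [0, 0, 0], 1],
  [[0, 0, 0], [0, 0, 0], 1],
  [[0, 0, 0], [0, 0, 0], 1],
  [[0, 0, 0], [0, 0, 0], 1],
])

```text
clock: 4.82
tool_pos: [0.4531, 0.3058, 0.0486]
orientation: [180.0, 0.0, -168.9]
force: [-0.0, -0.8, -0.2]
opening: 0.0398
```

```bash
python3 g.py .4526 .3058 .048 -169;  python3 - <<'E'
from plant import optics
import cv2
t=optics.snapshot("side")[:,:,::-1]; cv2.imwrite("pics/s2.png",cv2.resize(t[210:350,160:340],None,fx=4,fy=4))
E
```

```text
t 4.82 pos [0.4531 0.3058 0.0486] rpy [ 180.      0.   -168.94] F [-0.  -0.8 -0.2] open 0.0398 j [  54.6   19.1  -28.1    0.   -42.7 -133.5]
tool shift mm [0.4 0.1 0.6] turn units 0.009
```

View pics/s2.png

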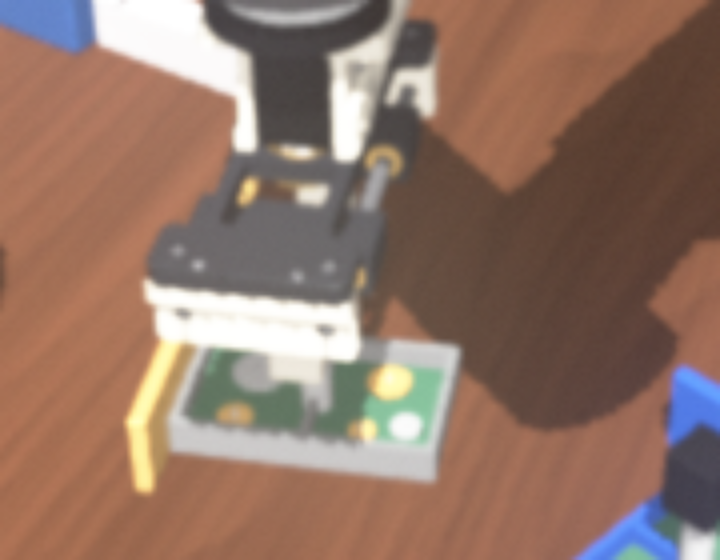

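servo_tool([
  [[0, 0, 0], [0, 0, 0], 1],
  [[0, 0, 0], [0, 0, 0], 1],
  [[0, 0, 0], [0, 0, 0], 1],
  [[0, 0, 0], [0, 0, 0], 1],
  [[0, 0, 0], [0, 0, 0], 1],
  [[0, 0, 0], [0, 0, 0], 1],
])

```text
clock: 5.37
tool_pos: [0.453, 0.3057, 0.0485]
orientation: [-180.0, -0.0, -168.9]
force: [0.4, -0.2, -0.5]
opening: 0.0239
```

servo_tool([
  [[0, 0, -0.005], [0, 0, 0], 1],
  [[0, 0, -0.01], [0, 0, 0], 1],
  [[0, 0, -0.01], [0, 0, 0], 1],
  [[0, 0, -0.005], [0, 0, 0], 1],
  [[0, 0, 0], [0, 0, 0], 1],
])

```text
clock: 5.78
tool_pos: [0.4538, 0.3067, 0.0806]
orientation: [179.9, 0.2, -168.9]
force: [0.2, -0.1, -2.6]
opening: 0.0234
```

```bash
python3 g.py .46 .14 .078 -169;  python3 - <<'E'
from plant import optics
import cv2
t=optics.snapshot("side")[:,:,::-1]; cv2.imwrite("pics/s3.png",cv2.resize(t[210:350,160:340],None,fx=4,fy=4))
E
```

```text
t 5.78 pos [0.4538 0.3067 0.0806] rpy [ 1.7988e+02  1.5000e-01 -1.6893e+02] F [ 0.2 -0.1 -2.6] open 0.0234 j [  54.6   16.7  -26.3    0.   -46.8 -133.5]
tool shift mm [  26.  -164.8    2.6] turn units 0.011
```

View pics/s3.png

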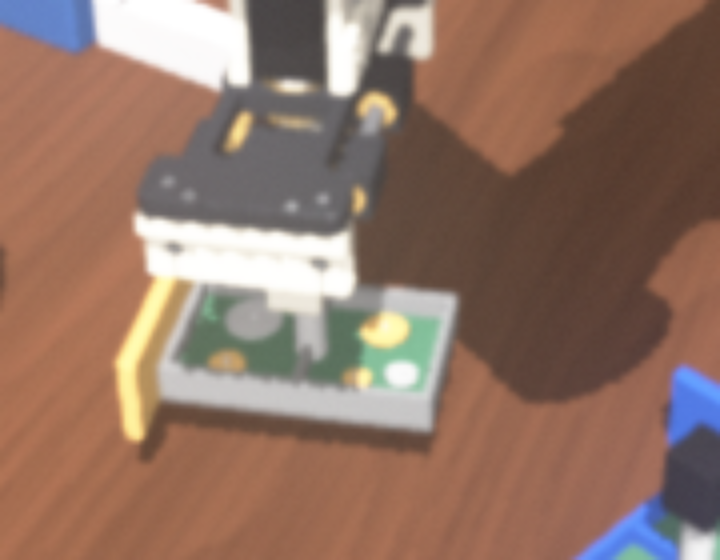

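servo_tool([
  [[0.002, -0.008, 0], [0, 0, 0], 1],
  [[0.003, -0.017, 0], [0, 0, 0], 1],
  [[0.003, -0.017, 0], [0, 0, 0], 1],
  [[0.003, -0.017, 0], [0, 0, 0], 1],
  [[0.003, -0.017, 0], [0, 0, 0], 1],
  [[0.003, -0.017, 0], [0, 0, 0], 1],
  [[0.003, -0.017, 0], [0, 0, 0], 1],
  [[0.003, -0.017, 0], [0, 0, 0], 1],
  [[0.002, -0.008, 0], [0, 0, 0], 1],
  [[0, 0, 0], [0, 0, -0.3], 1],
  [[0, 0, 0], [0, 0, -0.6], 1],
  [[0, 0, 0], [0, 0, -0.8], 1],
  [[0, 0, 0], [0, 0, -0.8], 1],
  [[0, 0, 0], [0, 0, -0.8], 1],
  [[0, 0, 0], [0, 0, -0.8], 1],
  [[0, 0, 0], [0, 0, -0.8], 1],
  [[0, 0, 0], [0, 0, -0.8], 1],
  [[0, 0, 0], [0, 0, -0.8], 1],
  [[0, 0, 0], [0, 0, -0.8], 1],
  [[0, 0, 0], [0, 0, -0.8], 1],
])

```text
clock: 7.5
tool_pos: [0.4543, 0.1675, 0.0786]
orientation: [180.0, -0.0, -120.1]
force: [-0.0, -0.5, -2.0]
opening: 0.0238
```

```bash
python3 g.py .455 .17 .078 -11.7
```

```text
t 7.5 pos [0.4543 0.1675 0.0786] rpy [ 180.     -0.   -120.15] F [-0.  -0.5 -2. ] open 0.0238 j [ 43.6  11.6 -34.1  -0.  -44.3 -73.7]
tool shift mm [-2.5  0.7  0.6] turn units -18.074
```

servo_tool([
  [[0, 0, 0], [0, 0, -0.9], 1],
  [[0, 0, 0], [0, 0, -1], 1],
  [[0, 0, 0], [0, 0, -1], 1],
  [[0, 0, 0], [0, 0, -1], 1],
  [[0, 0, 0], [0, 0, -1], 1],
  [[0, 0, 0], [0, 0, -1], 1],
  [[0, 0, 0], [0, 0, -1], 1],
  [[0, 0, 0], [0, 0, -1], 1],
  [[0, 0, 0], [0, 0, -1], 1],
  [[0, 0, 0], [0, 0, -1], 1],
  [[0, 0, 0], [0, 0, -1], 1],
  [[0, 0, 0], [0, 0, -1], 1],
  [[0, 0, 0], [0, 0, -1], 1],
  [[0, 0, 0], [0, 0, -1], 1],
  [[0, 0, 0], [0, 0, -1], 1],
  [[0, 0, 0], [0, 0, -1], 1],
  [[0, 0, 0], [0, 0, -1], 1],
  [[0, 0, 0], [0, 0, -0.8], 1],
  [[0, 0, 0], [0, 0, -0.4], 1],
  [[0, 0, 0], [0, 0, 0], 1],
])

```text
clock: 9.17
tool_pos: [0.4544, 0.1676, 0.0786]
orientation: [-180.0, -0.0, -11.7]
force: [0.3, -0.8, -1.8]
opening: 0.024
```

```bash
python3 g.py .4735 .0508 .078 -11.7; python3 - <<'E'
from plant import optics
import cv2
for n in("top","side"): cv2.imwrite(f"pics/{n}4.png",optics.snapshot(n)[:,:,::-1])
E
```

```text
t 9.17 pos [0.4544 0.1676 0.0786] rpy [-179.99   -0.    -11.67] F [ 0.3 -0.8 -1.8] open 0.024 j [ 43.6  11.6 -34.1   0.  -44.3  34.7]
tool shift mm [ 42.4 110.6   0.6] turn units 0.005
```

View pics/top4.png

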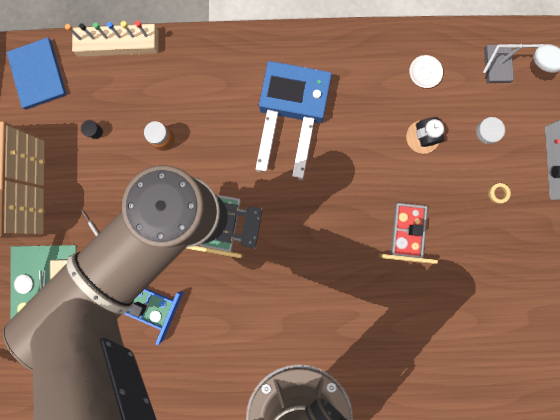

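View pics/side4.png

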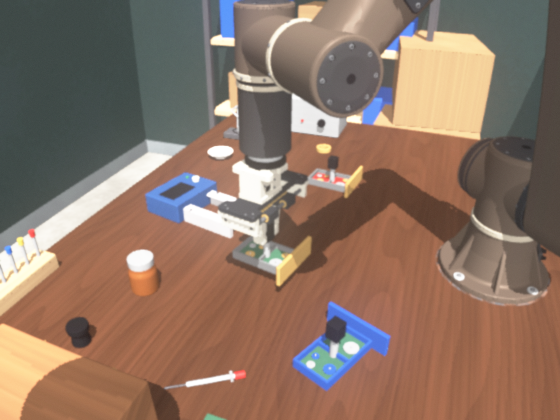

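servo_tool([
  [[0.002, 0.007, 0], [0, 0, 0], 1],
  [[0.005, 0.013, 0], [0, 0, 0], 1],
  [[0.005, 0.014, 0], [0, 0, 0], 1],
  [[0.006, 0.014, 0], [0, 0, 0], 1],
  [[0.006, 0.014, 0], [0, 0, 0], 1],
  [[0.006, 0.014, 0], [0, 0, 0], 1],
  [[0.005, 0.014, 0], [0, 0, 0], 1],
  [[0.005, 0.013, 0], [0, 0, 0], 1],
  [[0.002, 0.007, 0], [0, 0, 0], 1],
  [[0, 0, 0.005], [0, 0, 0], 1],
  [[0, 0, 0.01], [0, 0, 0], 1],
  [[0, 0, 0.007], [0, 0, 0], 1],
  [[0, 0, 0.003], [0, 0, 0], 1],
  [[0, 0, 0.002], [0, 0, 0], 1],
  [[0, 0, 0], [0, 0, 0], 1],
])

```text
clock: 10.52
tool_pos: [0.4729, 0.0524, 0.0511]
orientation: [180.0, 0.0, -11.7]
force: [1.2, 0.6, -2.8]
opening: 0.0239
```

```bash
python3 g.py .4735 .0508 .0487 -11.7; python3 - <<'E'
from plant import optics
import cv2
for n in("top","side"):
    i=optics.snapshot(n)[:,:,::-1]; cv2.imwrite(f"pics/{n}5.png",i)
    i=i[90:260,180:340] if n=="top" else i[160:300,140:330]
    cv2.imwrite(f"pics/{n}5c.png",cv2.resize(i,None,fx=3.5 if n=="top" else 4,fy=3.5 if n=="top" else 4))
E
```

```text
t 10.52 pos [0.4729 0.0524 0.0511] rpy [ 1.7996e+02  4.0000e-02 -1.1730e+01] F [ 1.2  0.6 -2.8] open 0.0239 j [ 30.1  13.2 -36.8   0.  -40.   48.2]
tool shift mm [0.9 1.4 2.4] turn units -0.005
```

View pics/top5c.png

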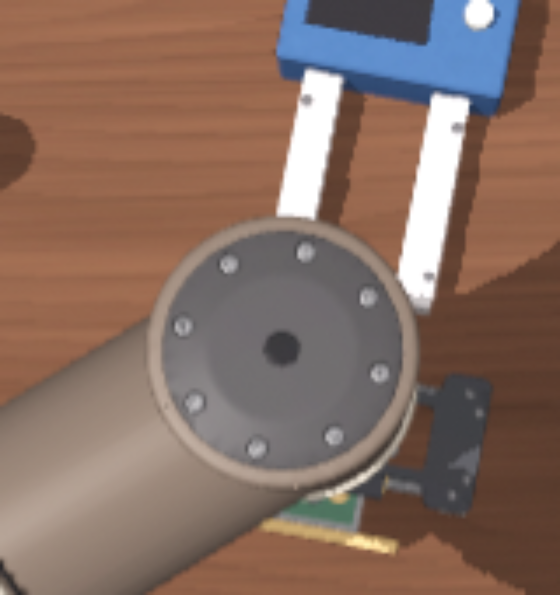

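View pics/side5c.png

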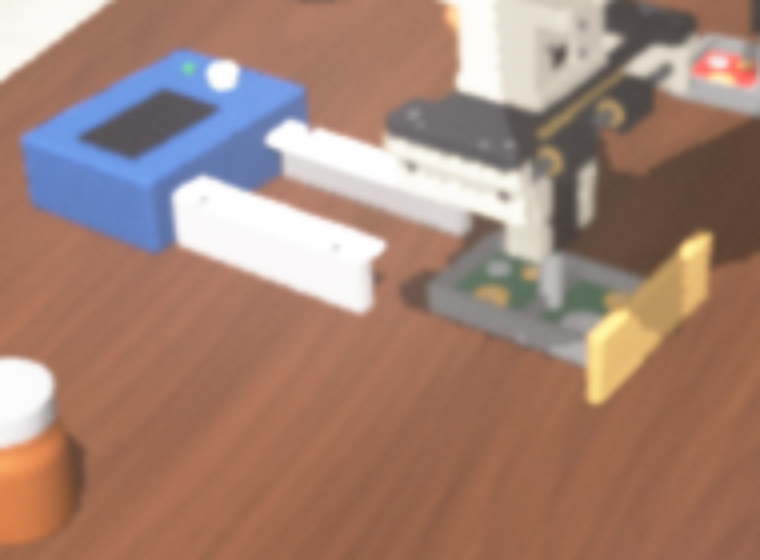

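servo_tool([
  [[0, 0.001, 0.001], [0, 0, 0], 1],
  [[0, 0, 0.001], [0, 0, 0], 1],
  [[0, 0, 0], [0, 0, 0], 1],
])

```text
clock: 10.87
tool_pos: [0.4729, 0.0513, 0.0496]
orientation: [-180.0, -0.0, -11.7]
force: [0.1, 0.2, -2.2]
opening: 0.0238
```

```bash
python3 g.py .6203 .0204 .0487 -11.7
```

```text
t 10.87 pos [0.4729 0.0513 0.0496] rpy [-1.7999e+02 -1.0000e-02 -1.1750e+01] F [ 0.1  0.2 -2.2] open 0.0238 j [ 30.   13.3 -36.9  -0.  -39.7  48.3]
tool shift mm [150.6   0.2   0.9] turn units -0.008
```

Lower until it touches the bench, then slide it in by parts.

servo_tool([
  [[0, 0, 0.001], [0, 0, 0], 1],
  [[0, 0, 0], [0, 0, 0], 1],
  [[0.004, 0, 0], [0, 0, 0], 1],
  [[0.006, 0, 0], [0, 0, 0], 1],
  [[0.006, 0, 0], [0, 0, 0], 1],
  [[0.006, 0, 0], [0, 0, 0], 1],
  [[0.006, 0, 0], [0, 0, 0], 1],
  [[0.006, 0, 0], [0, 0, 0], 1],
  [[0.006, 0, 0], [0, 0, 0], 1],
  [[0, 0, 0], [0, 0, 0], 1],
])

```text
clock: 11.7
tool_pos: [0.5135, 0.043, 0.0485]
orientation: [-180.0, -0.0, -11.8]
force: [0.7, 0.3, -1.1]
opening: 0.0235
```

```bash
python3 g.py .6203 .0204 .0487 -11.7; python3 - <<'E'
from plant import optics
import cv2
for n in("side",):
    i=optics.snapshot(n)[:,:,::-1]
    i=i[160:300,140:330]
    cv2.imwrite(f"pics/{n}6c.png",cv2.resize(i,None,fx=4,fy=4))
E
```

```text
t 11.7 pos [0.5135 0.043  0.0485] rpy [-1.7999e+02 -4.0000e-02 -1.1760e+01] F [ 0.7  0.3 -1.1] open 0.0235 j [ 26.7  16.7 -32.1   0.  -41.2  51.6]
tool shift mm [109.1   0.4  -0.2] turn units -0.01
```

View pics/side6c.png

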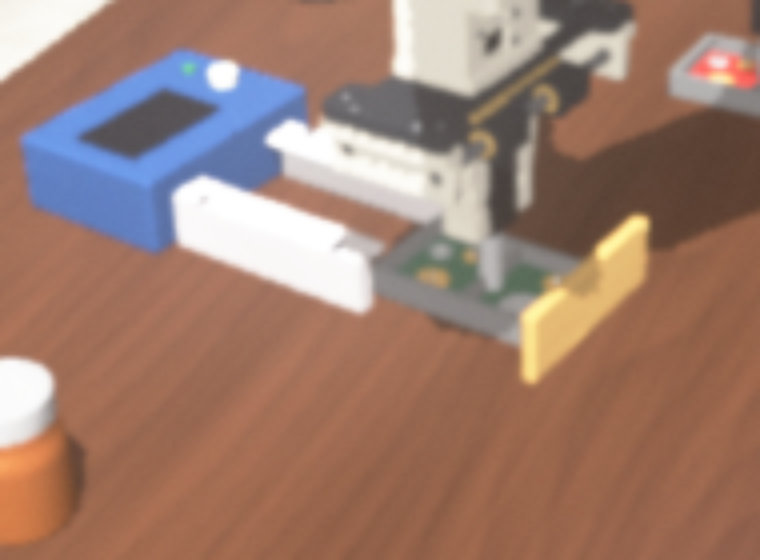

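servo_tool([
  [[0.004, 0, 0], [0, 0, 0], 1],
  [[0.006, 0, 0], [0, 0, 0], 1],
  [[0.006, 0, 0], [0, 0, 0], 1],
  [[0.006, 0, 0], [0, 0, 0], 1],
  [[0.006, 0, 0], [0, 0, 0], 1],
  [[0.006, 0, 0], [0, 0, 0], 1],
  [[0.006, 0, 0], [0, 0, 0], 1],
  [[0.006, 0, 0], [0, 0, 0], 1],
  [[0.006, 0, 0], [0, 0, 0], 1],
  [[0.006, 0, 0], [0, 0, 0], 1],
  [[0.006, 0, 0], [0, 0, 0], 1],
  [[0.006, 0, 0], [0, 0, 0], 1],
  [[0.006, 0, 0], [0, 0, 0], 1],
  [[0.006, 0, 0], [0, 0, 0], 1],
  [[0.006, 0, 0], [0, 0, 0], 1],
  [[0.004, 0, 0], [0, 0, 0], 1],
  [[0.002, 0, 0], [0, 0, 0], 1],
  [[0, 0, 0], [0, 0, 0], 1],
])

```text
clock: 13.25
tool_pos: [0.6047, 0.0239, 0.0485]
orientation: [-180.0, -0.0, -11.7]
force: [0.8, -0.4, -1.0]
opening: 0.0241
```

```bash
python3 g.py .6203 .0204 .0487 -11.7; python3 - <<'E'
from plant import optics
import cv2
for n in("side",):
    i=optics.snapshot(n)[:,:,::-1]
    i=i[160:300,140:330]
    cv2.imwrite(f"pics/{n}7c.png",cv2.resize(i,None,fx=4,fy=4))
E
```

```text
t 13.25 pos [0.6047 0.0239 0.0485] rpy [-1.7999e+02 -3.0000e-02 -1.1750e+01] F [ 0.8 -0.4 -1. ] open 0.0241 j [ 20.7  23.7 -20.5   0.  -45.8  57.5]
tool shift mm [16.   0.2 -0.2] turn units -0.008
```

View pics/side7c.png

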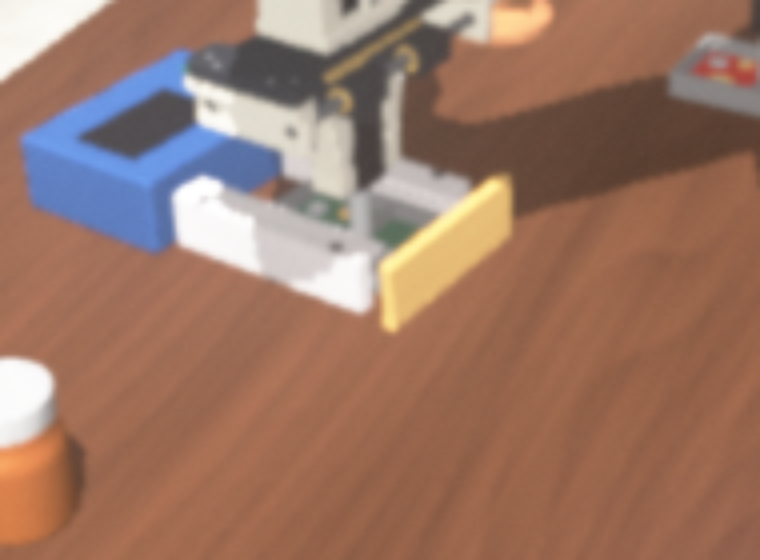

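servo_tool([
  [[0.003, 0, 0], [0, 0, 0], 1],
  [[0.003, 0, 0], [0, 0, 0], 1],
  [[0.003, 0, 0], [0, 0, 0], 1],
  [[0.002, 0, 0], [0, 0, 0], 1],
  [[0.001, 0, 0], [0, 0, 0], 1],
  [[0.001, 0, 0], [0, 0, 0], 1],
  [[0, 0, 0], [0, 0, 0], 1],
])

```text
clock: 13.88
tool_pos: [0.617, 0.0212, 0.0486]
orientation: [-180.0, -0.0, -11.7]
force: [-0.5, -0.2, -0.0]
opening: 0.0238
```

servo_tool([
  [[0.001, 0, 0], [0, 0, 0], 1],
  [[0.001, 0, 0], [0, 0, 0], 1],
  [[0, 0, 0], [0, 0, 0], 1],
])

```text
clock: 14.13
tool_pos: [0.619, 0.0209, 0.0485]
orientation: [-180.0, -0.0, -11.7]
force: [0.4, -0.2, -0.4]
opening: 0.0238
```

```bash
python3 g.py .6203 .0204 .0487 -11.7; python3 - <<'E'
from plant import optics
import cv2
for n in("side",):
    i=optics.snapshot(n)[:,:,::-1]
    i=i[190:260,190:290]
    cv2.imwrite(f"pics/{n}8c.png",cv2.resize(i,None,fx=7,fy=7))
E
```

```text
t 14.13 pos [0.619  0.0209 0.0485] rpy [-1.800e+02 -1.000e-02 -1.174e+01] F [ 0.4 -0.2 -0.4] open 0.0238 j [ 20.   24.8 -18.6   0.  -46.6  58.3]
tool shift mm [ 1.3  0.2 -0.2] turn units -0.007
```

View pics/side8c.png

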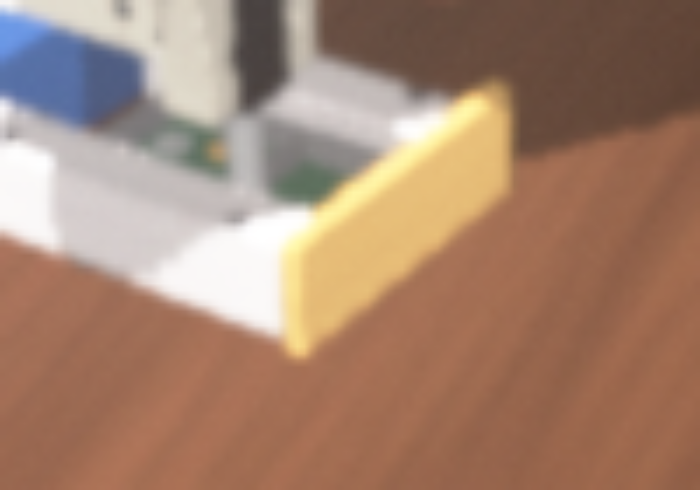

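Almost home, with no contact force yet. I'll push 1 mm at a time until the force rises.

servo_tool([
  [[0.001, 0, 0], [0, 0, 0], 1],
  [[0, 0, 0], [0, 0, 0], 1],
])

```text
clock: 14.35
tool_pos: [0.6199, 0.0207, 0.0486]
orientation: [-180.0, -0.0, -11.7]
force: [0.5, 0.6, -1.6]
opening: 0.0238
```

servo_tool([
  [[0.001, 0, 0], [0, 0, 0], 1],
  [[0, 0, 0], [0, 0, 0], 1],
])

```text
clock: 14.52
tool_pos: [0.6209, 0.0205, 0.0485]
orientation: [-180.0, -0.0, -11.7]
force: [-0.7, -0.0, -1.3]
opening: 0.0237
```

servo_tool([
  [[0.001, 0, 0], [0, 0, 0], 1],
  [[0, 0, 0], [0, 0, 0], 1],
])

```text
clock: 14.68
tool_pos: [0.6219, 0.0203, 0.0485]
orientation: [180.0, -0.0, -11.7]
force: [-0.0, 0.2, -1.4]
opening: 0.0236
```

servo_tool([
  [[0.001, 0, 0], [0, 0, 0], 1],
  [[0, 0, 0], [0, 0, 0], 1],
])

```text
clock: 14.85
tool_pos: [0.6222, 0.0202, 0.0486]
orientation: [180.0, 0.1, -11.8]
force: [-3.2, 0.9, 2.1]
opening: 0.0237
```

servo_tool([
  [[0.001, 0, 0], [0, 0, 0], 1],
  [[0, 0, 0], [0, 0, 0], 1],
])

```text
clock: 15.02
tool_pos: [0.6222, 0.0201, 0.0486]
orientation: [180.0, 0.1, -11.8]
force: [-8.4, 3.4, 5.3]
opening: 0.0241
```

```bash
python3 g.py .6203 .0204 .0487 -11.7; python3 - <<'E'
from plant import optics
import cv2
for n in("side",):
    i=optics.snapshot(n)[:,:,::-1]
    i=i[190:260,190:290]
    cv2.imwrite(f"pics/{n}9c.png",cv2.resize(i,None,fx=7,fy=7))
E
```

```text
t 15.02 pos [0.6222 0.0201 0.0486] rpy [ 1.7998e+02  1.4000e-01 -1.1770e+01] F [-8.4  3.4  5.3] open 0.0241 j [ 19.8  25.1 -18.   -0.1 -47.   58.5]
tool shift mm [-1.9  0.1 -0.1] turn units -0.011
```

View pics/side9c.png

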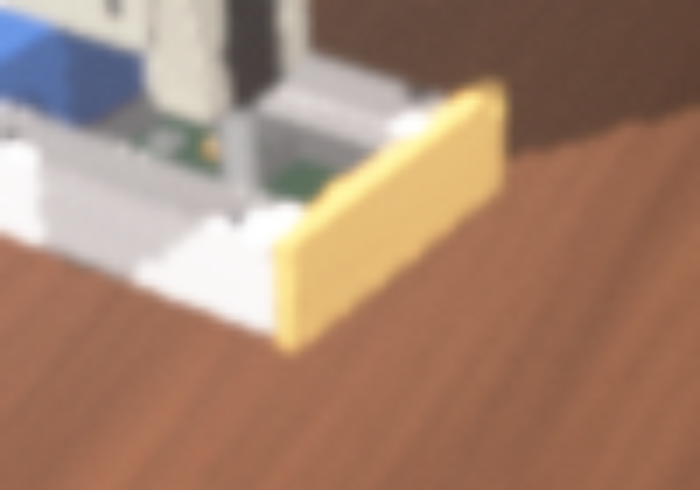

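The plate is against the rail ends with 9 N of reaction. I'll ease off most of the preload and open.

servo_tool([
  [[-0.001, 0, 0], [0, 0, 0], 1],
  [[0, 0, 0], [0, 0, 0], 1],
])

```text
clock: 15.23
tool_pos: [0.6222, 0.0202, 0.0486]
orientation: [180.0, 0.0, -11.7]
force: [-3.5, 2.2, 2.3]
opening: 0.0238
```

servo_tool([
  [[0, 0, 0], [0, 0, 0], 0.6],
  [[0, 0, 0], [0, 0, 0], 0.5],
  [[0, 0, 0], [0, 0, 0], 0.4],
  [[0, 0, 0], [0, 0, 0], 0.2],
  [[0, 0, 0], [0, 0, 0], 0],
  [[0, 0, 0], [0, 0, 0], 0],
  [[0, 0, 0], [0, 0, 0], 0],
  [[0, 0, 0], [0, 0, 0], 0],
  [[0, 0, 0], [0, 0, 0], 0],
  [[0, 0, 0], [0, 0, 0], 0],
  [[0, 0, 0], [0, 0, 0], 0],
  [[0, 0, 0], [0, 0, 0], 0],
])

```text
clock: 16.23
tool_pos: [0.6227, 0.0201, 0.0486]
orientation: [180.0, -0.0, -11.7]
force: [0.7, 0.9, -0.1]
opening: 0.0874
```

Released. Now straight up, then away towards the robot side so that the cameras can see.

servo_tool([
  [[0, 0, -0.005], [0, 0, 0], 0],
  [[0, 0, -0.01], [0, 0, 0], 0],
  [[0, 0, -0.015], [0, 0, 0], 0],
  [[0, 0, -0.02], [0, 0, 0], 0],
  [[0, 0, -0.02], [0, 0, 0], 0],
  [[0, 0, -0.02], [0, 0, 0], 0],
  [[0, 0, -0.02], [0, 0, 0], 0],
  [[0, 0, -0.02], [0, 0, 0], 0],
  [[0, 0.02, 0], [0, 0, 0], 0],
  [[-0.01, -0.02, 0], [0, 0, 0], 0],
  [[-0.01, -0.03, 0], [0, 0, 0], 0],
  [[-0.01, -0.03, 0], [0, 0, 0], 0],
  [[-0.01, -0.03, 0], [0, 0, 0], 0],
  [[-0.01, -0.03, 0], [0, 0, 0], 0],
  [[-0.01, -0.03, 0], [0, 0, 0], 0],
  [[-0.01, -0.03, 0], [0, 0, 0], 0],
  [[0, -0.03, 0], [0, 0, 0], 0],
  [[0, -0.03, 0], [0, 0, 0], 0],
  [[0, -0.02, 0], [0, 0, 0], 0],
  [[0, 0, 0], [0, 0, 0], 0],
])

```text
clock: 17.9
tool_pos: [0.6077, 0.2926, 0.1792]
orientation: [-179.9, -0.1, -11.6]
force: [0.2, 0.1, 0.6]
opening: 0.0879
```

```bash
python3 g.py .6203 .0204 .0487 -11.7; python3 - <<'E'
from plant import optics
import cv2
for n in("top","side"):
    i=optics.snapshot(n)[:,:,::-1]; cv2.imwrite(f"pics/{n}10.png",i)
    if n=="top": cv2.imwrite("pics/top10c.png",cv2.resize(i[55:205,235:355],None,fx=3.9,fy=3.9,interpolation=3))
    else: cv2.imwrite("pics/side10c.png",cv2.resize(i[165:265,140:275],None,fx=5.8,fy=5.8,interpolation=3))
E
```

```text
t 17.9 pos [0.6077 0.2926 0.1792] rpy [-1.7994e+02 -6.0000e-02 -1.1580e+01] F [0.2 0.1 0.6] open 0.0879 j [ 42.2  22.2  -3.2   0.  -64.5  36.2]
tool shift mm [ 67.  264.1 130.5] turn units 0.019
```

View pics/top10.png

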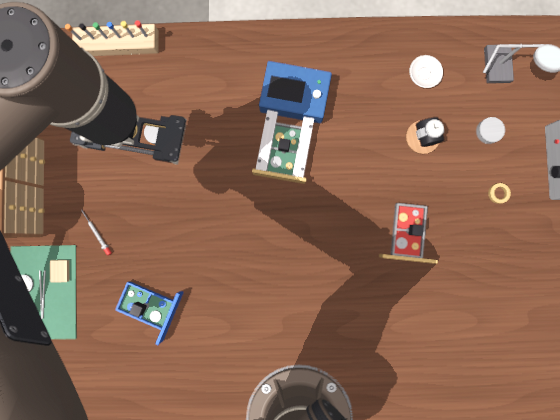

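View pics/top10c.png

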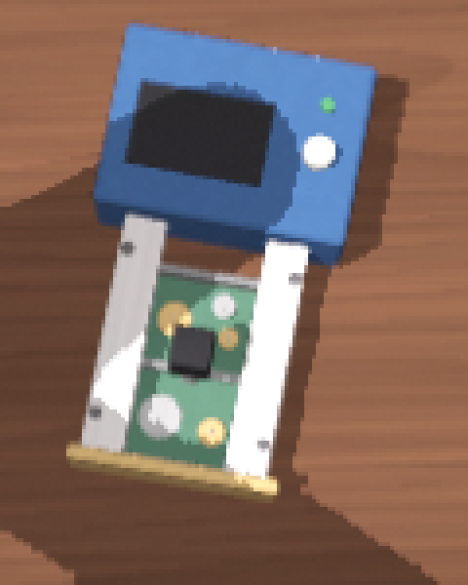

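View pics/side10c.png

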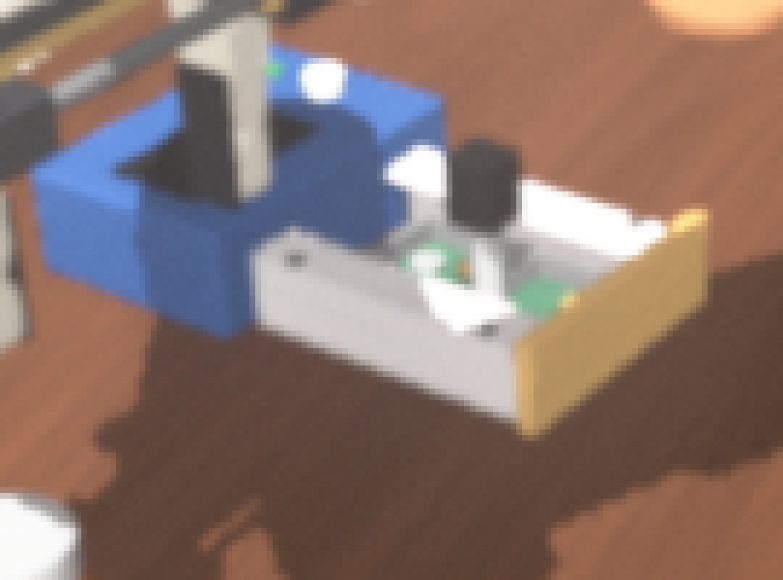

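The top view shows the brass plate flush across both rail ends (67–277, 455–490 in the crop). The narrow end is in under the lips, the knob is upright and the gripper is clear. The red tray (410,230) and the watch (427,133) have not moved.

```bash
python3 - <<'E'
from plant import ctrl
print(ctrl.close_job())
E
```

```text
the job is handed in; nothing more can be done
None
```

The green-lined tray is turned end for end and home in the tester's rails. It was let go, and the job was handed in at about 18 s of the 38 s allowed.

- **What I did:** I gripped the tray by its knob, lifted it about 30 mm and turned it about 157°. I set it back on the bench in front of the mouth and slid it in narrow end first. I pushed in 1 mm steps until the brass plate met the rail ends with about 9 N of reaction, then eased off, opened the gripper and moved clear.
- **Last checks:** The final pictures show the plate flush on both rail ends, the tray upright under the lips, and nothing touching it. In the top picture, the red-lined tray, the watch and the blue look-alike tray sit at the same pixels as at the start.
- **Small disagreement:** The plate made contact about 2 mm further in than my camera estimate of the rails. That is within the 2 mm calibration tolerance, so I went by the contact force.

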